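# Lock the blue-lidded storage canister

## Task

Lock the lid of the blue-lidded canister: grip the bar on its lid, push the lid down against its spring first, then turn it a quarter turn clockwise (seen from above) while it is down so that the bar points at the two white dots, and let go so that it stays locked. Leave the yellow and green lids unlocked as they are.

Things in the scene. Friction and masses are not known exactly. Their poses are not given: they have to be found in the camera images.
- blue_grip (a point): Centre of the bar to grip on the blue lid: bar 76 mm long (x), 16 wide, 40 high; point on the lid's axis (z up), 26 mm above the 93 mm disc, 14 below the bar's top, 146 above the counter at the start, 141.5 when locked. Captive, sprung up: free to turn once pushed down 8 mm (6 N), bottoms at 14 (9 N); 11 is a good depth. Its grey canister, 115 mm across with the dark collar, does not shift.
- blue_turn (a joint): Turn of the blue lid, rad, clockwise from above: 0 unlocked (two pins in the collar's slots, bar across the line of the white dots), stop at 1.52 (bar in line with the dots). Needs about 0.1 N m. Keep it pushed down while turning; past 1.2 it is over a pocket and, let go, rises about 6 mm into it and stays locked, disc flush with the collar's top, 115 mm above the counter.
- yellow_turn (a joint): Turn of the yellow lid of a second canister, otherwise alike; 0 unlocked. To be left alone.
- green_turn (a joint): Turn of the green lid of a third canister, otherwise alike; 0 unlocked. To be left alone.

How it is judged:
By the outcome, as a careful person would: the job done as asked, in the order asked, and still so for the second after the job is handed in, with the robot touching nothing.
It also fails if it takes over 35 s, if anything falls off the work surface, if the arm or the gripper's body presses on something with over 40 N, if the wrist force passes 120 N, or if a joint passes its speed limit or range.

## Robot

A 7-joint arm with a two-finger parallel gripper is mounted at the origin on the work surface. World frame = base frame: x ahead of the robot, y to its left, z up, the work surface at z = 0. Lengths are in m, angles in rad, forces in N, time in s.
With the tool pointing down it reaches from about 0.425 to 0.925 m from the base axis. Payload 6.8 kg.
Tool frame: the origin (TCP) lies midway between the tips of the shut fingers; the grasp point (between the pads) lies 19 mm behind it; z points along the fingers, x is the direction in which the jaws open and shut, and the axes are right-handed (so a half turn about z gives the same grasp; the last joint's range is limited). The gripper opens to 85 mm and grips with 20 to 120 N. Pads are 22 mm wide; open, the fingers measure 114 mm over their backs; the gripper's body (76 mm by 85 mm) begins 54 mm behind the grasp point. The pads swing forward as they close: fully open they stand 13 mm farther back than shut.
Start: joints at [-1.231, 0.477, 0.022, 1.555, -0.011, 1.109, -0.083], TCP at [0.292, 0.608, 0.231] pointing down, gripper open.
Joint ranges: [-2.96, 2.96], [-0.34, 2.1], [-1.41, 1.46], [0.24, 2.44], [-1.37, 4.51], [0.17, 1.92], [-2.96, 2.96]. Speed limits (rad/s): [2.39, 2.39, 3.14, 3.14, 3.14, 3.14, 3.14].

## Interface

Orientations are given as a unit quaternion [w, x, y, z].
In Python, from station import bot gives the robot as it stands.
- The arm moves only by the tool step_arm, never from a script. Its argument "increments" is a list of rows, each a list of 7 numbers: the shift along the tool's x, y, z in cm, then the turn, a rotation vector about the tool's x, y, z in degrees, then the closure, from 0 (fully open) to 1 (shut). A call has 1 to 20 rows; each row shifts and turns the commanded pose from where the row before left it, along the tool's axes as they then stand; what a row does not reach is not made up. A row lasts 1/10 s, in which the tool goes at most 50 mm and 8.59 degrees, less where a joint would pass 70% of its speed; a pose out of reach is approached as far as the arm can. A call is refused whole if a number of a shift passes 5 or a number of a turn 8.59, either way. A call with a gripper value outside its range is refused whole. The fingers move at their own pace and stop on an object; "squeeze" is the grip in N (left out, the last holds). Time passes only in rows, so rows that do not move let the fingers close. It gives the time, the measured TCP pose, the force and the opening at its end, in the units of the state.
- bot.get_obs(): the state, without advancing time (a new reading comes with each control period).
- bot.read_camera(name): name is "side" or "top"; returns a dict with "pixels" (480x640x3 uint8, red, green, blue), "vertical_fov" (degrees; the focal length in pixels is half the picture's height over the tangent of half this angle, whatever the lens; pixels are square), "cx", "cy" (the principal point, pixels), "camera_from_world" (4x4, takes a point from world to camera coordinates). Camera axes: x right, y down, z forward; pixel columns grow to the right and rows downward; lengths in m; the calibration is good to about 2 mm. A picture is of the moment at which its call begins. There is no depth.
- bot.hand_in(): hands the job in, once; it reports no verdict.
Trained networks look in a picture, given as the dict that the camera call returned (one of the last four; its "shot" number tells which), for a name from the list of things; names that differ only in an ending like _2 or _b are one class to them, and where a whole thing is asked for, a point or a joint stands for the part that bears it (a point fixed in the world has none). Each returns a list of dicts, best first, with "score" (0 to 1); they miss things now and then, are a little off and sometimes report something else, mostly with a low value. They report only what shows in the picture. A call takes as long as a camera call.
- bot.find_in(picture, query): "point" ([column, row] in pixels, amid what is visible of it).
- bot.cut_out(picture, query): "pixels" (480x640 bool, what is visible of it) and "point" ([column, row] in pixels, amid what is visible of it).
- bot.pinpoint(picture, query): "point" ([column, row] in pixels: a listed point, or the origin of a listed thing).
The state is a dict: "t": time; "q": joint angles; "joint_vel": joint speeds; "joint_torque": joint torques, N m; "eef_pos": TCP position; "tool_rot": TCP orientation; "contact_force": force on the tool from outside, world axes, zero at the start; "torque": the same for the moment, N m; "gripper_width": opening from 0.0 (shut) to 1.0 (fully open).
Only numpy, scipy, OpenCV 4.12 (cv2) and the standard library are available. Lean on these libraries where they do the work, as an engineer would, in place of code of your own. Each camera call takes 0.05 s, during which the arm holds its last target.

## Working session

There is one attempt and no reset: what is moved stays moved. The work goes in short steps, Python scripts to look and compute and a tool call to move; the robot and the scene stay as the last step left them, time stands still between calls to the robot, and variables do not carry over. Pictures are saved under pics/ and viewed, and the job is handed in when it is done.

Besides the shell and the picture viewer there is one more tool, called after "Request:" as name(argument=value, ...) on one line, values as JSON. step_arm: Moves the arm, as the interface text tells. Its arguments: {"type":"object","properties":{"increments":{"type":"array"},"squeeze":{"type":"number"}},"required":["increments"]}

```bash
mkdir -p pics
cat > h.py <<'E'
import numpy as np, cv2
from station import bot
def cam(n):
    p=bot.read_camera(n); return p
def K(p):
    f=240/np.tan(np.radians(p["vertical_fov"])/2); return f
def ray(p,uv):
    M=np.array(p["camera_from_world"]);R=M[:3,:3];t=M[:3,3]
    d=np.array([(uv[0]-p["cx"])/K(p),(uv[1]-p["cy"])/K(p),1.]);return -R.T@t,R.T@d
def atz(p,uv,z):
    o,d=ray(p,uv);return o+d*(z-o[2])/d[2]
def proj(p,X):
    M=np.array(p["camera_from_world"]);c=M[:3,:3]@np.array(X)+M[:3,3]
    return c[:2]/c[2]*K(p)+np.array([p["cx"],p["cy"]])
def save(p,n): cv2.imwrite("pics/"+n,cv2.cvtColor(p["pixels"],cv2.COLOR_RGB2BGR))
E
python3 - <<'E'
from h import *
P={}
for n in("top","side"):
    p=cam(n);save(p,n+"0.png");P[n]=p
    print(n,{k:v for k,v in p.items() if k not in("pixels","camera_from_world")},-np.array(p["camera_from_world"])[:3,:3].T@np.array(p["camera_from_world"])[:3,3])
    for r in bot.pinpoint(p,"blue_grip"): print(n,r,atz(p,r["point"],.146))
    for r in bot.find_in(p,"blue_grip"): print(n,"find",r)
print(bot.get_obs())
E
```

```text
top {'vertical_fov': 50.08584105688922, 'cx': 313.26677252260174, 'cy': 233.71525716144012, 'shot': 1} [0.39768588 0.01464848 1.08917212]
top {'point': [421.4, 207.8], 'score': 0.85} [ 0.60522371 -0.21374593  0.146     ]
top find {'point': [418.8, 209.0], 'score': 0.78}
side {'vertical_fov': 42.019721536562706, 'cx': 312.0460394579419, 'cy': 242.73336608277287, 'shot': 2} [ 0.12440408 -0.64137662  0.73140336]
side {'point': [447.6, 321.2], 'score': 0.85} [ 0.60844088 -0.21319672  0.146     ]
side find {'point': [447.6, 339.1], 'score': 0.95}
{'t': 0.3, 'q': array([-1.23109466,  0.47724221,  0.02237687,  1.55575976, -0.01150597,
        1.10928913, -0.08311198]), 'joint_vel': array([ 0.00017103, -0.0040508 , -0.00012819, -0.00249369, -0.00158104,
       -0.00010202,  0.00161776]), 'joint_torque': array([-4.10341308e-04, -5.95679569e+01,  1.60486892e+00, -2.81003469e+01,
        1.23699289e-02,  5.89317555e-03, -1.44780721e-06]), 'eef_pos': array([0.29218121, 0.60827873, 0.23099278]), 'tool_rot': array([ 1.62634603e-04,  8.46463797e-01,  5.32446202e-01, -2.34287397e-04]), 'contact_force': array([ 0.19399011, -0.23309624,  0.26487099]), 'torque': array([ 0.02391801, -0.08004069,  0.00937573]), 'gripper_width': 0.9990962104881297}
```

View pics/top0.png

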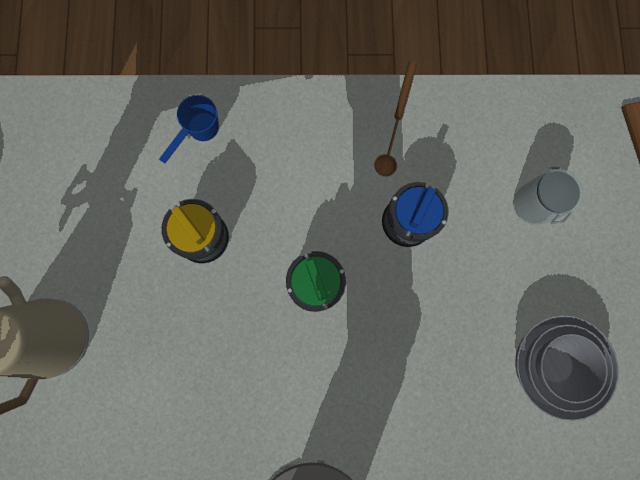

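View pics/side0.png

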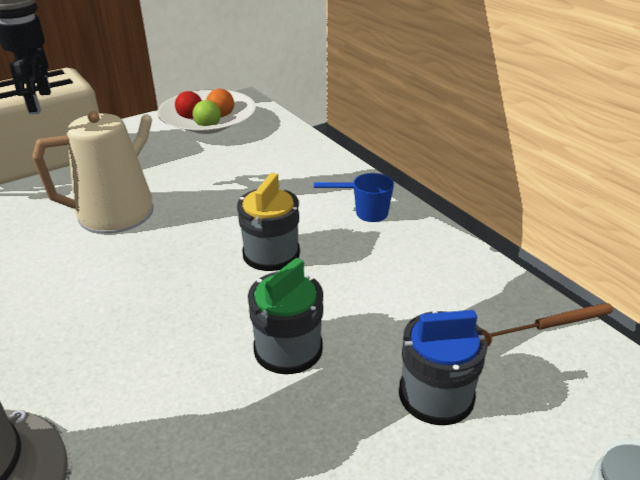

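The top view shows the blue lid at about (420, 208), and the side view shows its bar at about (448, 325). Next I need the bar and dot directions.

Run:
```python
from h import *
a=cv2.imread("pics/top0.png")[170:260,370:470];b=cv2.imread("pics/side0.png")[300:425,380:510]
cv2.imwrite("pics/z0.png",np.hstack([cv2.resize(a,(400,360),interpolation=2),cv2.resize(b,(390,360),interpolation=2)]))
p=cam("top"); s=cam("side")
im=p["pixels"].astype(int)
X=np.array([.607,-.2135])
for n,q in(("top",p),("side",s)):
    for r in bot.cut_out(q,"blue_grip")[:1]:
        m=r["pixels"];print(n,m.sum(),r["score"],r["point"])
for th in range(0,180,10):
    e=np.array([np.cos(np.radians(th)),np.sin(np.radians(th))])*.038
    print(th,[proj(q,[*(X+sg*e),.160]).round().astype(int).tolist() for q in(p,s) for sg in(1,-1)])
```

```text
top 1851 0.9 [416.4, 208.3]
side 3234 0.82 [446.3, 335.8]
0 [[422, 185], [424, 225], [469, 304], [427, 325]]
10 [[418, 186], [427, 225], [465, 301], [430, 328]]
20 [[415, 187], [431, 224], [461, 299], [435, 330]]
30 [[412, 188], [434, 223], [456, 297], [439, 332]]
40 [[409, 190], [437, 220], [452, 296], [444, 333]]
50 [[407, 193], [439, 218], [447, 296], [450, 334]]
60 [[405, 195], [441, 215], [442, 295], [455, 334]]
70 [[404, 199], [442, 212], [437, 296], [460, 334]]
80 [[403, 202], [443, 209], [433, 297], [464, 332]]
90 [[403, 205], [443, 205], [429, 298], [468, 331]]
100 [[403, 209], [443, 202], [426, 300], [472, 328]]
110 [[404, 212], [442, 198], [423, 303], [474, 326]]
120 [[406, 215], [440, 195], [421, 306], [476, 323]]
130 [[408, 218], [438, 192], [420, 309], [477, 320]]
140 [[411, 221], [435, 190], [419, 312], [477, 316]]
150 [[414, 223], [432, 188], [420, 315], [476, 313]]
160 [[417, 224], [429, 187], [421, 319], [475, 310]]
170 [[420, 225], [425, 186], [424, 322], [472, 306]]
```

View pics/z0.png

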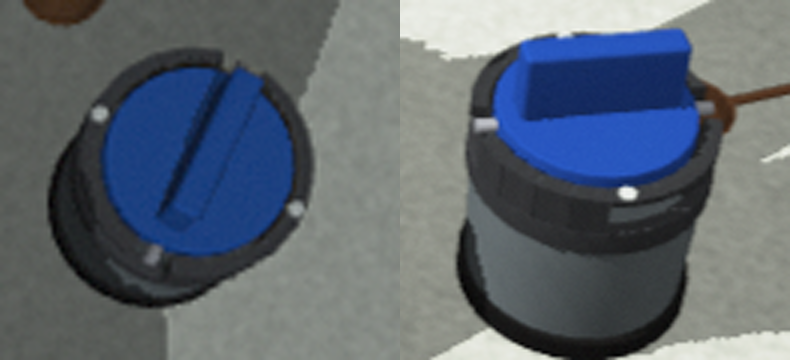

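Run:
```python
from h import *
p=cam("top"); s=cam("side")
d=[atz(p,u,.115) for u in([395,198.5],[443.75,222])];print(d,(d[0]+d[1])/2,np.degrees(np.arctan2(*(d[0]-d[1])[1::-1])))
for q,u,v in((p,[432.5,188.7],[415,224.5]),(s,[422,315],[476,312])):
    d=[atz(q,w,.160) for w in(u,v)];print((d[0]+d[1])/2,np.linalg.norm(d[0]-d[1]),np.degrees(np.arctan2(*(d[0]-d[1])[1::-1]))%180)
# blue disc fit in top: hue mask
for q,n in((p,"top"),(s,"side")):
    hsv=cv2.cvtColor(q["pixels"],cv2.COLOR_RGB2HSV);m=((hsv[...,0]>100)&(hsv[...,0]<125)&(hsv[...,1]>150))
    l,lab,st,c=cv2.connectedComponentsWithStats(m.astype(np.uint8));
    for i in range(1,l):
        if st[i,4]>300: print(n,st[i],c[i],atz(q,c[i],.122 if n=="top" else .13))
    print(n,s["camera_from_world"] if n=="x" else "", )
```

```text
[array([ 0.63105352, -0.17030621,  0.115     ]), array([ 0.58347197, -0.26352903,  0.115     ])] [ 0.60726274 -0.21691762  0.115     ] 62.95992678958013
[ 0.60460821 -0.21497843  0.16      ] 0.07690644613311183 151.99547218491963
[ 0.60876853 -0.21336172  0.16      ] 0.07326669773842795 150.99843971176838
top [ 160   96   58   67 1683] [194.30124777 121.63042187] [0.78804161 0.22231331 0.122     ]
top [ 395  187   49   47 1800] [419.03611111 209.78166667] [ 0.60662143 -0.21476989  0.122     ]
top 
side [ 314  174   79   48 1779] [367.75997752 194.73693086] [0.73096245 0.12850655 0.13      ]
side [ 411  310   69   55 3075] [446.30146341 336.86536585] [ 0.5991273 -0.2233786  0.13     ]
side
```

The blue lid's axis is at about (0.6065, -0.2145) and its bar points along about 152°. The dots lie along 63°, which fits. The jaw axis is at 64.4° and needs 62°. I'll go up first, then across.

Request:
step_arm(increments=[[0, 0, -4, 0, 0, 0, 0], [0, 0, -4, 0, 0, 0, 0], [0, 0, -4, 0, 0, 0, 0], [-1.5, 1.6, 0, 0, 0, 0, 0], [-3, 3.2, 0, 0, 0, 0, 0], [-3, 3.2, 0, 0, 0, 0, 0], [-3, 3.2, 0, 0, 0, 0, 0], [-3, 3.2, 0, 0, 0, 0, 0], [-3, 3.2, 0, 0, 0, 0, 0], [-3, 3.2, 0, 0, 0, 0, 0], [-3, 3.2, 0, 0, 0, 0, 0], [-3, 3.2, 0, 0, 0, 0, 0], [-3, 3.2, 0, 0, 0, 0, 0], [-3, 3.2, 0, 0, 0, 0, 0], [-3, 3.2, 0, 0, 0, 0, 0], [-3, 3.2, 0, 0, 0, 0, 0], [-3, 3.2, 0, 0, 0, 0, 0]], squeeze=80)

```text
t: 2.3
eef_pos: [0.5066, 0.0546, 0.3517]
tool_rot: [-0.0, 0.846, 0.532, 0.001]
contact_force: [1.0, 0.6, -0.4]
gripper_width: 0.999
```

Request:
step_arm(increments=[[-3, 3.2, 0, 0, 0, 0, 0], [-3, 3.2, 0, 0, 0, 0, 0], [-3, 3.2, 0, 0, 0, 0, 0], [-3, 3.2, 0, 0, 0, 0, 0], [-3, 3.2, 0, 0, 0, 0, 0], [-3, 3.2, 0, 0, 0, 0, 0], [-1.5, 1.6, 0, 0, 0, 2.4, 0], [0, 0, 0, 0, 0, 0, 0], [0, 0, 0, 0, 0, 0, 0]])

```text
t: 3.2
eef_pos: [0.6093, -0.2094, 0.351]
tool_rot: [-0.0, 0.857, 0.515, -0.0]
contact_force: [-0.4, 0.8, 0.1]
gripper_width: 0.998
```

```bash
cat > st.py <<'E'
from h import *
from scipy.spatial.transform import Rotation as Ro
def tool():
    o=bot.get_obs();w,x,y,z=o["tool_rot"];return o,Ro.from_quat([x,y,z,w]).as_matrix()
def rep(T):
    o,R=tool();print("t",o["t"],"pos",o["eef_pos"].round(4),"F",o["contact_force"].round(1),"w",round(o["gripper_width"],3),"q",o["q"].round(2))
    print("xang",np.degrees(np.arctan2(R[1,0],R[0,0])).round(2),"z",R[:,2].round(3),"delta cm",(R.T@(np.array(T)-o["eef_pos"])*100).round(2))
E
python3 - <<'E'
from st import *
rep([.6065,-.2145,.19]);p=cam("top");save(p,"t1.png");p=cam("side");save(p,"s1.png")
E
```

```text
t 3.2 pos [ 0.6093 -0.2094  0.351 ] F [-0.4  0.8  0.1] w 0.998 q [-0.18  0.38  0.58  1.51 -0.21  1.32  1.5 ]
xang 61.94 z [-0.  0. -1.] delta cm [-5.80e-01  1.00e-02  1.61e+01]
```

Request:
step_arm(increments=[[-0.6, 0, 4, 0, 0, 0, 0], [0, 0, 4, 0, 0, 0, 0], [0, 0, 4, 0, 0, 0, 0], [0, 0, 3, 0, 0, 0, 0], [0, 0, 1, 0, 0, 0, 0], [0, 0, 0, 0, 0, 0, 0], [0, 0, 0, 0, 0, 0, 0]])

```text
t: 4.0
eef_pos: [0.6076, -0.2146, 0.1931]
tool_rot: [0.001, 0.857, 0.515, 0.001]
contact_force: [0.7, 0.6, 0.3]
gripper_width: 1.0
```

Run:
```python
from st import *
rep([.6065,-.2145,.129]);p=cam("top");s=cam("side")
a=p["pixels"][140:280,340:490,::-1];b=s["pixels"][230:410,350:530,::-1]
cv2.imwrite("pics/z1.png",np.hstack([cv2.resize(a,(390,364),interpolation=2),cv2.resize(b,(364,364),interpolation=2)]))
for q in(p,s):
    for r in bot.pinpoint(q,"blue_grip"): print(r,atz(q,r["point"],.146))
```

```text
t 4.0 pos [ 0.6076 -0.2146  0.1931] F [0.7 0.6 0.3] w 1.0 q [-0.13  0.5   0.53  1.7  -0.29  1.01  1.58]
xang 61.99 z [ 0.003 -0.    -1.   ] delta cm [-0.05 -0.12  6.41]
{'point': [422.3, 205.6], 'score': 0.65} [ 0.6094612 -0.2156622  0.146    ]
{'point': [446.2, 321.9], 'score': 0.69} [ 0.6059285  -0.21317513  0.146     ]
```

View pics/z1.png

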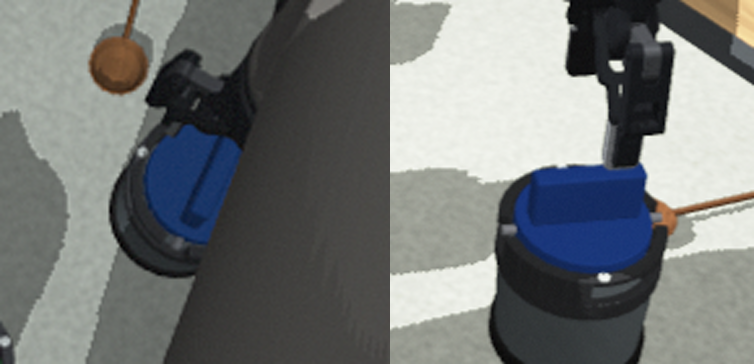

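Run:
```python
from st import *
o,R=tool();s=cam("side")
for k in(-.045,0,.045):
    u=proj(s,o["eef_pos"]+R[:,0]*k-R[:,2]*.013);print(k,u,[390+(u[0]-350)*364/180,(u[1]-230)*364/180])
save(s,"s2.png")
```

```text
-0.045 [462.86588403 311.69844562] [np.float64(618.2398988091677), np.float64(165.2124122445063)]
0 [453.24242781 288.25154507] [np.float64(598.779131789447), np.float64(117.79756892002284)]
0.045 [444.44554567 266.81853641] [np.float64(580.9898812502913), np.float64(74.45526250839484)]
```

View pics/s2.png

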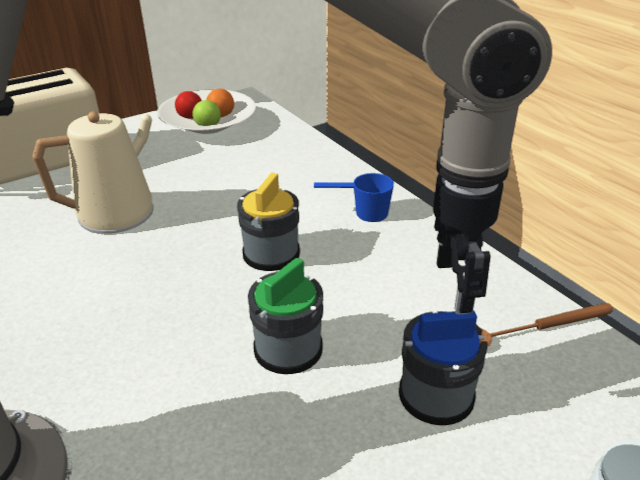

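The near fingertip is where the projection predicts, at about (463, 311), and it clears the bar. I'll go down and grip.

Request:
step_arm(increments=[[0, 0, 3, 0, 0, 0, 0], [0, 0, 2.2, 0, 0, 0, 0], [0, 0, 1, 0, 0, 0, 0], [0, 0, 0, 0, 0, 0, 0], [0, 0, 0, 0, 0, 0, 0]])

```text
t: 4.75
eef_pos: [0.6071, -0.2152, 0.1303]
tool_rot: [0.0, 0.857, 0.515, 0.0]
contact_force: [0.2, -0.4, 0.1]
gripper_width: 1.0
```

Run:
```python
from st import *
rep([.607,-.2145,.129]);s=cam("side")
b=s["pixels"][230:410,350:530,::-1]
cv2.imwrite("pics/z2.png",cv2.resize(b,(540,540),interpolation=2))
```

```text
t 4.75 pos [ 0.6071 -0.2152  0.1303] F [ 0.2 -0.4  0.1] w 1.0 q [-0.11  0.57  0.49  1.75 -0.33  0.9   1.61]
xang 61.93 z [ 0.001 -0.    -1.   ] delta cm [ 0.06 -0.04  0.13]
```

View pics/z2.png

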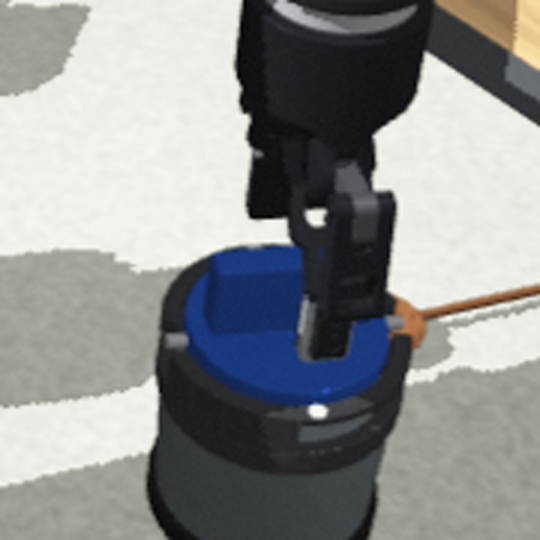

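Request:
step_arm(increments=[[0, 0, 0, 0, 0, 0, 1], [0, 0, 0, 0, 0, 0, 1], [0, 0, 0, 0, 0, 0, 1], [0, 0, 0, 0, 0, 0, 1], [0, 0, 0, 0, 0, 0, 1], [0, 0, 0, 0, 0, 0, 1], [0, 0, 0, 0, 0, 0, 1], [0, 0, 0, 0, 0, 0, 1], [0, 0, 0, 0, 0, 0, 1], [0, 0, 0, 0, 0, 0, 1]])

```text
t: 5.8
eef_pos: [0.6066, -0.2147, 0.1293]
tool_rot: [-0.0, 0.857, 0.515, 0.0]
contact_force: [-0.3, 0.1, 1.3]
gripper_width: 0.172
```

Run:
```python
from st import *
rep([.607,-.2145,.129]);print(bot.get_obs()["torque"])
```

```text
t 5.8 pos [ 0.6066 -0.2147  0.1293] F [-0.3  0.1  1.3] w 0.172 q [-0.11  0.58  0.49  1.75 -0.33  0.9   1.61]
xang 61.95 z [ 0.  0. -1.] delta cm [0.04 0.03 0.03]
[ 0.19942205  0.03442518 -0.06983879]
```

The bar is gripped, with negligible side force. Next I push down 11 mm.

Request:
step_arm(increments=[[0, 0, 0.4, 0, 0, 0, 1], [0, 0, 0.4, 0, 0, 0, 1], [0, 0, 0.3, 0, 0, 0, 1], [0, 0, 0, 0, 0, 0, 1], [0, 0, 0, 0, 0, 0, 1], [0, 0, 0, 0, 0, 0, 1]])

```text
t: 6.4
eef_pos: [0.6067, -0.2147, 0.1185]
tool_rot: [-0.0, 0.857, 0.515, 0.0]
contact_force: [-2.0, 2.0, 7.2]
gripper_width: 0.178
```

Run:
```python
from st import *
rep([.607,-.2145,.118]);print(bot.get_obs()["torque"]);s=cam("side")
b=s["pixels"][230:410,350:530,::-1]
cv2.imwrite("pics/z3.png",cv2.resize(b,(540,540),interpolation=2))
```

```text
t 6.4 pos [ 0.6067 -0.2147  0.1185] F [-2.   2.   7.2] w 0.178 q [-0.1   0.59  0.49  1.76 -0.34  0.88  1.62]
xang 61.94 z [ 0.  0. -1.] delta cm [0.04 0.02 0.05]
[ 0.41117121  0.46037058 -0.03952816]
```

View pics/z3.png

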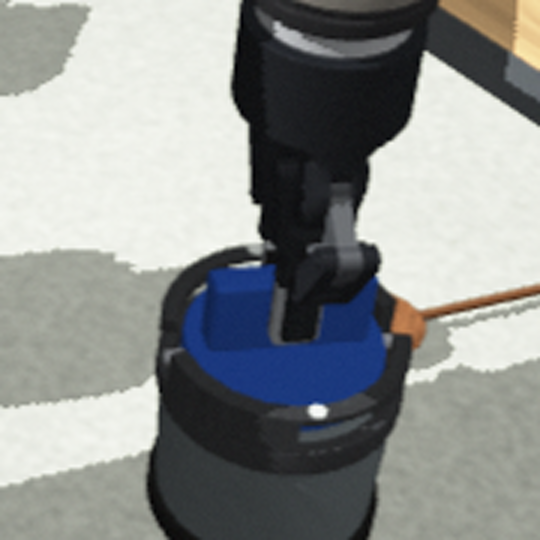

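The lid is 10.8 mm down at 7.2 N, as the spring should give. Next I turn clockwise (+z of the tool), checking partway.

Request:
step_arm(increments=[[0, 0, 0, 0, 0, 3, 1], [0, 0, 0, 0, 0, 6, 1], [0, 0, 0, 0, 0, 6, 1], [0, 0, 0, 0, 0, 6, 1], [0, 0, 0, 0, 0, 6, 1], [0, 0, 0, 0, 0, 3, 1], [0, 0, 0, 0, 0, 0, 1]])

```text
t: 7.15
eef_pos: [0.6068, -0.2146, 0.1185]
tool_rot: [0.0, 0.962, 0.275, 0.0]
contact_force: [-1.1, 2.3, 7.1]
gripper_width: 0.177
```

Run:
```python
from st import *
rep([.607,-.2145,.118]);print(bot.get_obs()["torque"])
```

```text
t 7.15 pos [ 0.6068 -0.2146  0.1185] F [-1.1  2.3  7.1] w 0.177 q [-0.19  0.62  0.62  1.76 -0.45  0.9   1.18]
xang 31.87 z [ 0.  0. -1.] delta cm [0.02 0.   0.05]
[ 0.43843884  0.35060239 -0.02388815]
```

Request:
step_arm(increments=[[0, 0, 0, 0, 0, 3, 1], [0, 0, 0, 0, 0, 6, 1], [0, 0, 0, 0, 0, 6, 1], [0, 0, 0, 0, 0, 6, 1], [0, 0, 0, 0, 0, 6, 1], [0, 0, 0, 0, 0, 6, 1], [0, 0, 0, 0, 0, 6, 1], [0, 0, 0, 0, 0, 6, 1], [0, 0, 0, 0, 0, 5, 1], [0, 0, 0, 0, 0, 3, 1], [0, 0, 0, 0, 0, 2, 1], [0, 0, 0, 0, 0, 0, 1], [0, 0, 0, 0, 0, 0, 1]])

```text
t: 8.45
eef_pos: [0.6071, -0.2145, 0.1186]
tool_rot: [-0.0, 0.98, -0.2, 0.0]
contact_force: [-1.0, 2.8, 7.3]
gripper_width: 0.174
```

Run:
```python
from st import *
rep([.607,-.2145,.118]);print(bot.get_obs()["torque"]);s=cam("side")
b=s["pixels"][230:410,350:530,::-1]
cv2.imwrite("pics/z4.png",cv2.resize(b,(540,540),interpolation=2))
```

```text
t 8.45 pos [ 0.6071 -0.2145  0.1186] F [-1.   2.8  7.3] w 0.174 q [-0.34  0.71  0.86  1.77 -0.65  0.97  0.39]
xang -23.04 z [ 0.001  0.    -1.   ] delta cm [-0.01  0.    0.06]
[ 0.55356116  0.16746449 -0.06681172]
```

View pics/z4.png

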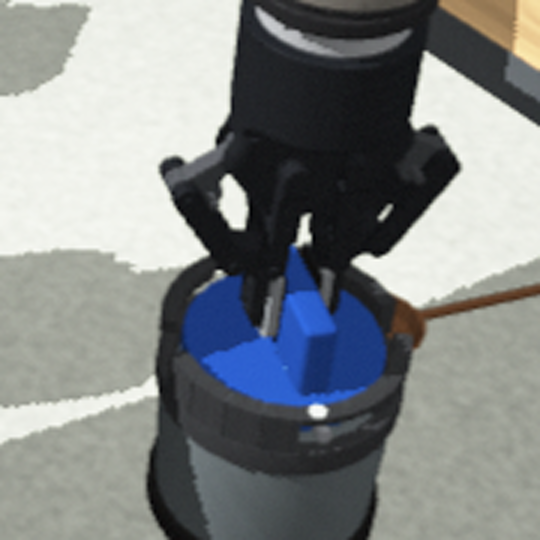

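The bar now points at the near dot (about (318, 410) in the crop). I'll turn 2° more to reach the stop, let the lid rise gently, then release.

Request:
step_arm(increments=[[0, 0, 0, 0, 0, 2, 1], [0, 0, 0, 0, 0, 0, 1], [0, 0, -0.3, 0, 0, 0, 1], [0, 0, -0.2, 0, 0, 0, 1], [0, 0, 0, 0, 0, 0, 1], [0, 0, 0, 0, 0, 0, 1]])

```text
t: 9.1
eef_pos: [0.6071, -0.2146, 0.1233]
tool_rot: [-0.0, 0.976, -0.217, 0.0]
contact_force: [0.5, 1.4, 5.1]
gripper_width: 0.176
```

Run:
```python
from st import *
rep([.607,-.2145,.118]);print(bot.get_obs()["torque"])
```

```text
t 9.1 pos [ 0.6071 -0.2146  0.1233] F [0.5 1.4 5.1] w 0.176 q [-0.35  0.71  0.88  1.77 -0.65  0.98  0.36]
xang -25.02 z [ 0.001 -0.    -1.   ] delta cm [-0.01 -0.    0.53]
[ 0.51216586 -0.15763079  0.06177292]
```

Request:
step_arm(increments=[[0, 0, 0, 0, 0, 0, 0], [0, 0, 0, 0, 0, 0, 0], [0, 0, 0, 0, 0, 0, 0], [0, 0, 0, 0, 0, 0, 0], [0, 0, 0, 0, 0, 0, 0], [0, 0, 0, 0, 0, 0, 0], [0, 0, 0, 0, 0, 0, 0], [0, 0, 0, 0, 0, 0, 0]])

```text
t: 9.9
eef_pos: [0.606, -0.2147, 0.123]
tool_rot: [-0.0, 0.976, -0.217, -0.001]
contact_force: [-1.6, 0.2, -1.5]
gripper_width: 1.001
```

Request:
step_arm(increments=[[0, 0, -1, 0, 0, 0, 0], [0, 0, -3, 0, 0, 0, 0], [0, 0, -4, 0, 0, 0, 0], [0, 0, -4, 0, 0, 0, 0], [0, 0, -4, 0, 0, 0, 0], [0, 0, -3, 0, 0, 0, 0], [-2, -4, 0, 0, 0, 0, 0], [-2, -4, 0, 0, 0, 0, 0], [-2, -4, 0, 0, 0, 0, 0], [0, 0, 0, 0, 0, 0, 0], [0, 0, 0, 0, 0, 0, 0]])

```text
t: 11.0
eef_pos: [0.6037, -0.0793, 0.3142]
tool_rot: [-0.0, 0.977, -0.215, 0.001]
contact_force: [-0.4, -1.1, 0.4]
gripper_width: 1.001
```

Run:
```python
from st import *
rep([.607,-.2145,.118]);p=cam("top");s=cam("side");save(s,"s5.png");save(p,"t5.png")
a=p["pixels"][140:280,340:490,::-1];b=s["pixels"][270:410,370:520,::-1]
cv2.imwrite("pics/z5.png",np.hstack([cv2.resize(a,(390,364),interpolation=2),cv2.resize(b,(390,364),interpolation=2)]))
```

```text
t 11.0 pos [ 0.6037 -0.0793  0.3142] F [-0.4 -1.1  0.4] w 1.001 q [-0.73  0.48  1.09  1.67 -0.44  1.27  0.01]
xang -24.88 z [ 0.002  0.    -1.   ] delta cm [ 5.96 12.14 19.62]
```

View pics/z5.png

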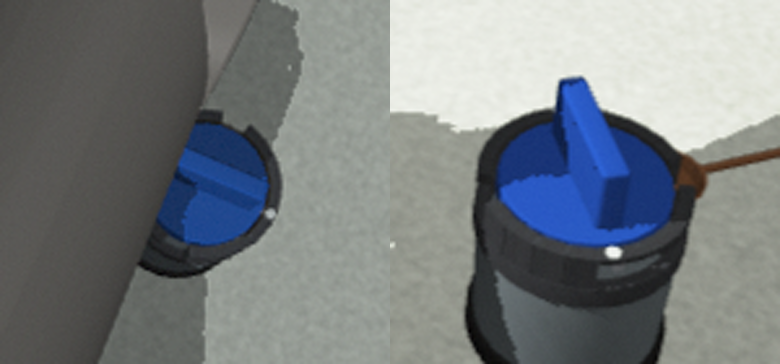

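View pics/s5.png

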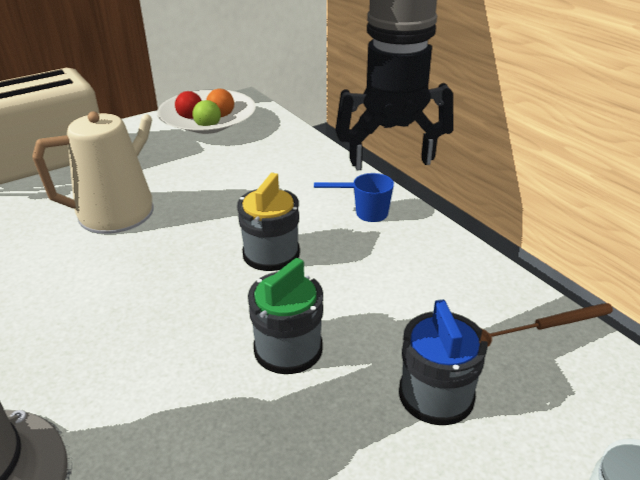

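The side view shows the disc flush with the collar and the bar in line with the near dot, with the yellow and green lids as before. I'll check the numbers, then hand in.

Run:
```python
from st import *
s=cam("side")
for z in(.1555,.160,.149):
    d=[atz(s,u,z) for u in([440,301],[456.5,337.5])];print(z,(d[0]+d[1])/2,np.linalg.norm(d[0]-d[1]),np.degrees(np.arctan2(*(d[0]-d[1])[1::-1]))%180)
bot.hand_in();print(bot.get_obs()["t"])
```

```text
0.1555 [ 0.60443101 -0.2166869   0.1555    ] 0.07189473675425252 64.82405093289124
0.16 [ 0.60068017 -0.22000534  0.16      ] 0.07133296486916832 64.82405093289132
0.149 [ 0.60984889 -0.21189359  0.149     ] 0.07270618503270725 64.82405093289131
the job is handed in; nothing more can be done
the job is handed in; nothing more can be done
```

The blue lid is locked and the job is handed in. I gripped the bar, pushed the lid down 10.8 mm (7.2 N on the wrist), and turned it 87° clockwise while it was down. I then let it rise about 5 mm into the pocket, opened the gripper and moved clear. The whole job took about 11 s of the 35 s allowed.

**Lock:** The last side picture shows the disc flush with the collar's top. The bar measures about 65°, against 63° for the line of the dots and about 152° at the start. That 2° difference is about the accuracy of reading the pixels by hand.

**Other lids:** The yellow and green lids look unchanged, and the gripper was clear of everything. In the last top picture the arm hid part of the blue lid, so the final check of the lock rests mainly on the side view.

No check failed. The highest wrist force I read was about 8 N.

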